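# Toast under the table grill

## Task

Brown the slice of bread: pick up the small pan that stands on the worktop by its handle, keep the slice in it, and slide it under the hood of the table grill into the free bay until it sits flat and fully home behind the lip, then let go of it. Only then turn the heat wheel on the near end of the grill clockwise until the white pointer on its rim meets the long bar mark. Leave the pan that is already under the grill, the spice jars and the egg timer as they are, and touch nothing at the end.

Things in the scene. Friction and masses are not known exactly. Their poses are not given: they have to be found in the camera images.
- pan_mid (a point): The pan to load: dark square dish 96 x 96 mm, 22 mm high, walls 3 mm, with a straight black handle; 0.15 kg in all. The point is the dish's centre, 11 mm above its underside, z up. The handle runs along the point's -x axis: a metal neck, then a grip 16 mm wide (y) and 14 mm high from x = -68 to -150 mm, its centre at x = -109 mm and 16 mm above this point.
- toast_mid (a point): A slice of bread, 75 x 81 mm and 11 mm thick, 30 g, lying loose in the pan (the dish is 90 mm wide inside, its floor 3 mm thick). The point is on the slice's centre, 6 mm above its underside.
- grill: Table grill, a fixed black and aluminium appliance 316 mm long (its y axis), 140 mm deep (x), 116 mm high; origin under its centre, on the worktop. It has two bays side by side under a hood; their mouth looks along -x. The free bay is next to the control end (-y), the other holds a pan. The hood reaches from x = -50 to +70 mm, its underside is 70 mm and its top 116 mm above the worktop.
- bay (a point): The free bay. The point lies on its deck, 30 mm above the worktop, where the centre of the dish's underside is when the dish touches the rear stop; the handle then runs out of the mouth along the point's -x axis. Opening: 40 mm high from deck to hood, y = -53 to +53 mm. A lip 4 mm high crosses the mouth at x = -54 to -60 mm: lift the pan over it. Seated behind it, the dish has 6 mm of play in x.
- wheel_mid (a point): The heat wheel: an upright-axis black fluted wheel, 48 mm across and 28 mm high, on top of the grill's control end. The point is on its axis, 8 mm below its top and 22 mm above the control end's flat top. z is up, the axes are those of the grill: +y points along the grill to its far end, beyond the bays.
- heat_wheel (a joint): Angle of the heat wheel, rad, grows clockwise seen from above; 0 = its white pointer at the dot (off), 0.6 = at the short bar, 1.2 = at the long bar mark, which lies behind the far rim (along +y of wheel_mid) and runs on, in black, up the hood's edge; stop at 1.5. It stays where it is left (friction torque about 0.04 N m).
- parked_pan_mid (a point): A second pan of the same shape, empty, that already sits in the other bay, 110 mm further along the grill (+y of the bay point), handle out of the mouth too; to be left alone. The point is the centre of its dish.
- spice_0: Spice jar, 41 mm across, 105 mm high, standing on the worktop to the left of the grill, behind the pan; origin at the centre of its underside. To be left alone.
- spice_1: A second spice jar of the same size near the first; origin at the centre of its underside. To be left alone.
- egg_timer: Egg timer, a dome 61 mm across and 60 mm high, standing further back by the grill's far end; origin at the centre of its underside. To be left alone.

How it is judged (in metres and radians):
On the way, in this order (a step that is already met when the one before it is completed fails the run):
1. the pan sits flat and fully home in the free bay, with the slice in it, and is let go (x of pan_mid in the frame of bay between -0.008 and 0.004 m and y of pan_mid in the frame of bay between -0.01 and 0.01 m and z of pan_mid in the frame of bay below 0.0135 m and angle between pan_mid's own z axis and vertical below 0.03 rad and distance between toast_mid and pan_mid below 0.014 m and contact force between pan and the fingers below 0.1 N), for 0.2 s.
2. the heat wheel's pointer is at the long bar mark (value of joint heat_wheel between 1.09 and 1.31 rad), for 0.2 s.
At the end, for the whole second after the job is handed in: The dish lies flat on the deck of the free bay behind the lip (within 8 mm of the rear stop, within 10 mm sideways, tilted less than 0.03 rad), the slice lies in the dish, and the heat wheel stands within 0.11 rad of the long bar mark (1.2 rad) (all of step 2 and x of pan_mid in the frame of bay between -0.008 and 0.004 m and y of pan_mid in the frame of bay between -0.01 and 0.01 m and z of pan_mid in the frame of bay below 0.0135 m and angle between pan_mid's own z axis and vertical below 0.03 rad and distance between toast_mid and pan_mid below 0.014 m); the robot touches nothing.
It fails at once if the pan already under the grill is moved by more than 12 mm (distance of parked_pan_mid from where it was at the start of the episode above 0.012 m).
It fails at once if a spice jar or the egg timer is moved by more than 20 mm (distance of any of spice_0, spice_1, egg_timer from where it was at the start of the episode above 0.02 m).
It also fails if it takes over 58 s, if anything falls off the work surface, if the arm or the gripper's body presses on something with over 40 N, if the wrist force passes 120 N, or if a joint passes its speed limit or range.

## Robot

A 6-joint arm with a two-finger parallel gripper is mounted at the origin on a cart in front of the work surface, level with it; the furniture and walls round the work are solid. World frame = base frame: x ahead of the robot, y to its left, z up, the work surface at z = 0. Lengths are in mm, angles in rad, forces in N, time in s.
With the tool pointing down it reaches from about 300 to 775 mm from the base axis. Payload 14.6 kg.
Tool frame: the origin (TCP) lies at the very end of the fingers, on their centre line; the grasp point (between the pads) lies 19 mm behind it; z points along the fingers, y is the line along which they close (so a half turn about z gives the same grasp; the last joint's range is limited). The gripper opens to 94 mm and grips with 3 to 60 N. Pads are 16 mm wide; open, the fingers measure 119 mm over their backs; the gripper's body (75 mm by 177 mm) begins 78 mm behind the grasp point.
Start: joints at [1.128, 0.3, 1.521, -0, 1.321, -0.067], TCP at [201.856, 511.609, 205.446] pointing down, gripper open.
Joint ranges: [-3.03, 3.03], [-0.79, 2.21], [0.23, 2.52], [-1.04, 4.18], [0, 3.07], [-2.55, 2.55]. Speed limits (rad/s): [2.22, 2.22, 2.57, 3.14, 3.14, 3.14].

## Interface

Orientations are given as [roll, pitch, yaw] about the fixed x, y, z axes, in that order (R = Rz(yaw) Ry(pitch) Rx(roll)).
In Python, from cell import manip, camera, get_calibration gives the robot as it stands. The module is installed in compiled form; this text tells all that it offers.
- The arm moves only by the tool jog_arm, never from a script. Its argument "plan" is one flat list of numbers, 6 for each row, row after row: the shift along the world's x, y, z in m, then the turn, a rotation vector about the world's x, y, z in degrees. A call has 1 to 20 rows; each row is the pose to reach, as a shift and turn from the pose commanded when the call began; what a row does not reach only later rows make up. A row lasts 1/10 s, in which the tool goes at most 50 mm and 8.59 degrees, less where a joint would pass 70% of its speed; a pose out of reach is approached as far as the arm can. A call with a gripper value outside its range is refused whole. "claw" is the finger opening in m, from 0 to 0.094, set as the call begins (left out, the last holds). The fingers move at their own pace and stop on an object; "force" is the grip in N (left out, the last holds). Time passes only in rows, so rows that repeat a pose let the fingers close. It gives the time, the measured TCP pose, the force, the opening and the grip force at its end, in the units of the state.
- manip.read_state(): the state, without advancing time (a new reading comes with each control period).
- camera(name): name is "side" or "top"; returns (picture, depth): 420x560x3 uint8, red, green, blue; 420x560 float32, mm along the optical axis (not along the pixel's ray), 0 where there is no reading.
- get_calibration(name): a dict with "fx", "fy", "cx", "cy" (pixels), "k1" (the pictures are not rectified: a ray, as slopes to the right and down, at radius r is drawn at 1 + k1 r^2 times it, then the intrinsics apply), "origin" and "attitude" of the camera in the world. Camera axes: x right, y down, z forward; pixel columns grow to the right and rows downward; lengths in mm; the calibration is good to about 2 mm. A picture is of the moment at which its call begins. get_calibration takes no time and is no camera call.
- manip.sign_off(): hands the job in; it is judged then, once.
The state is a dict: "clock": time; "joints": joint angles; "qd": joint speeds; "effort": joint torques, N m; "eef_pos": TCP position; "eef_rot": TCP orientation; "wrist_force": force on the tool from outside, world axes, zero at the start; "moment": the same for the moment, N m; "finger_gap": finger opening in mm; "finger_force": force on a finger pad.
Only numpy, scipy, OpenCV 4.12 (cv2) and the standard library are available. Lean on these libraries where they do the work, as an engineer would, in place of code of your own. Each camera call takes 0.05 s, during which the arm holds its last target. There are 200 camera calls.

## Working session

There is one attempt and no reset: what is moved stays moved. The work goes in short steps, Python scripts to look and compute and a tool call to move; the robot and the scene stay as the last step left them, time stands still between calls to the robot, and variables do not carry over. Pictures are saved under pics/ and viewed, at most 10 in all, crops included, and the job is handed in when it is done.

Besides the shell and the picture viewer there is one more tool, called after "Request:" as name(argument=value, ...), one argument or row to a line, values as JSON. jog_arm: Moves the arm, as the interface text tells. Its arguments: {"type":"object","properties":{"plan":{"type":"array"},"claw":{"type":"number"},"force":{"type":"number"}},"required":["plan"]}

```bash
mkdir -p pics; cat > h.py <<'E'
from cell import manip, camera, get_calibration
import numpy as np, cv2
from scipy.spatial.transform import Rotation as Rn
def cal(n):
    c=get_calibration(n); return c
def rot(c):
    a=np.array(c['attitude'],float)
    return a if a.shape==(3,3) else Rn.from_euler('xyz',a).as_matrix()
def rays(c,u,v):
    K=np.array([[c['fx'],0,c['cx']],[0,c['fy'],c['cy']],[0,0,1.]])
    p=np.stack([np.ravel(u),np.ravel(v)],-1).astype(float).reshape(-1,1,2)
    q=cv2.undistortPoints(p,K,np.array([c['k1'],0,0,0.])).reshape(-1,2)
    return np.c_[q,np.ones(len(q))]
def world(c,u,v,d): # depth mm
    return (rays(c,u,v)*np.ravel(d)[:,None])@rot(c).T+np.array(c['origin'])
def plane(c,u,v,z):
    r=rays(c,u,v)@rot(c).T; o=np.array(c['origin'],float)
    return o+r*((z-o[2])/r[:,2])[:,None]
E
python3 - <<'E'
from h import *
for n in('top','side'):
    c=cal(n);print(n,c)
    p,d=camera(n);cv2.imwrite(f'pics/{n}0.png',p[...,::-1]);np.savez(f'{n}0.npz',p=p,d=d)
    print((d>0).mean())
print(manip.read_state())
E
```

```text
top {'fx': 463.7984367817634, 'fy': 463.7984367817634, 'cx': 282.01684955115945, 'cy': 211.82574276130904, 'k1': -0.08122268535236409, 'origin': array([ 509.5330373 , -136.32155854,  935.22024837]), 'attitude': array([-3.03905063,  0.01938239, -1.59007252])}
0.9959056122448979
side {'fx': 537.1904784700934, 'fy': 537.1904784700934, 'cx': 275.10284044551634, 'cy': 204.99389832868852, 'k1': -0.12655796567536598, 'origin': array([  24.38435055, -501.76118658,  768.55161942]), 'attitude': array([-2.3475665 , -0.00482386, -0.94994349])}
0.9958843537414966
{'clock': 0.1, 'joints': array([ 1.12838752e+00,  3.00399228e-01,  1.52151943e+00, -7.35286970e-07,
        1.32073680e+00, -6.66104151e-02]), 'qd': array([ 0.00171096, -0.00248447, -0.00315441,  0.00057864,  0.00103452,
       -0.00172471]), 'effort': array([ 2.60922556e-03, -5.32640433e+01, -3.53287733e+01,  7.10062799e-02,
        2.35447695e-02, -5.40810038e-05]), 'eef_pos': array([201.76109874, 511.39210721, 204.95184406]), 'eef_rot': array([-3.14053215e+00, -7.00311632e-05,  2.76579441e+00]), 'wrist_force': array([0.63133913, 0.49402343, 0.31928915]), 'moment': array([-0.02804519, -0.0191216 ,  0.02260783]), 'finger_force': 0.0, 'finger_gap': 94.13892224325687}
```

View pics/top0.png

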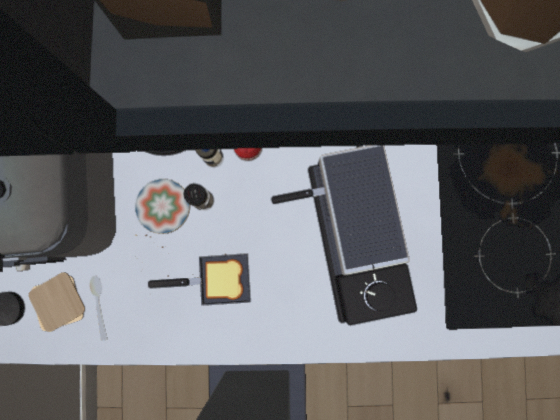

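View pics/side0.png

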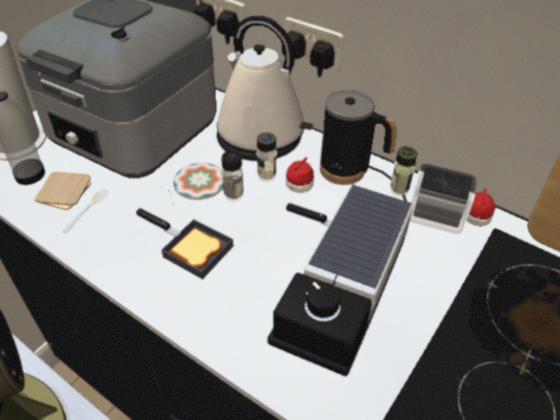

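The top view shows the pan dish at (225,279) with its handle to the left to about (150,284). The grill hood corners are at about (318,158), (384,147), (407,263) and (341,274). The wheel is at about (377,294), the parked handle at (272–315,195), and the jars at (197,195) and (210,155). The pan already points roughly at the mouth.

```bash
python3 - <<'E'
from h import *
D=np.load('top0.npz');p,d=D['p'],D['d'];c=cal('top')
vv,uu=np.mgrid[0:420,0:560]
W=world(c,uu,vv,d).reshape(420,560,3)
np.save('W.npy',W)
def pr(n,u,v): print(n,np.round(W[v,u]))
pr('table',260,330);pr('hood',365,210);pr('ctrl',405,290);pr('ctrl',355,310);pr('wheel',378,295);pr('toast',220,280);pr('grip',165,284);pr('pgrip',285,197)
z=W[...,2]
def rect(m,zp,name):
    m=cv2.morphologyEx(m.astype(np.uint8),cv2.MORPH_OPEN,np.ones((3,3)))
    cs,_=cv2.findContours(m,cv2.RETR_EXTERNAL,cv2.CHAIN_APPROX_NONE)
    k=max(cs,key=cv2.contourArea)[:,0]
    P=plane(c,k[:,0],k[:,1],zp)[:,:2].astype(np.float32)
    r=cv2.minAreaRect(P);print(name,np.round(r[0],1),np.round(r[1],1),round(r[2],2),'px',k.min(0),k.max(0));print(np.round(cv2.boxPoints(r)))
    return k
roi=lambda a,b,e,f:(uu>=a)&(uu<=b)&(vv>=e)&(vv<=f)
g=p.max(2)
dark=g<95
rect(roi(196,256,245,315)&((g<110)|((p[...,0].astype(int)-p[...,2])>50)),22,'pan dish')
rect(roi(140,188,270,300)&dark,11+16+7,'grip')
rect(roi(190,256,245,315)&((p[...,0].astype(int)-p[...,2])>50),14,'toast')
rect(roi(300,425,130,340)&(z>105)&(z<125),116,'hood')
rect(roi(262,311,180,210)&dark,64,'parked grip')
h=np.median(W[roi(345,410,275,320)][:,2]);print('ctrl top',h)
m=roi(345,410,270,325)&(z>h+15);rect(m,h+30,'wheel')
P=W[m];print(np.median(P[:,2]),P[:,:2].mean(0))
print('grill parts z hist',np.histogram(z[roi(310,420,140,325)],bins=np.arange(-5,130,5)))
cv2.imwrite('pics/c1.png',np.hstack([cv2.resize(p[260:330,335:420,::-1],(680,560),interpolation=cv2.INTER_CUBIC)]))
E
```

```text
table [371. -72.  -1.]
hood [ 595. -270.  112.]
ctrl [ 451. -338.  101.]
ctrl [ 417. -248.   97.]
wheel [ 446. -284.  131.]
toast [472.   5.  14.]
grip [466. 110.  33.]
pgrip [ 628. -127.   64.]
pan dish [473.9  -4.7] [93.7 95.6] 2.43 px [200 254] [249 304]
[[425.  41.]
 [429. -54.]
 [523. -50.]
 [519.  45.]]
grip [469. 104.] [14.  79.5] 3.02 px [148 278] [188 287]
[[460. 143.]
 [464.  64.]
 [478.  65.]
 [474. 144.]]
toast [473.5  -2.9] [71.7 78.7] 89.64 px [206 259] [242 299]
[[434. -39.]
 [513. -39.]
 [513.  33.]
 [434.  33.]]
hood [ 598.8 -267.7] [219.6 119.5] 10.0 px [320 146] [409 274]
[[ 480. -228.]
 [ 501. -346.]
 [ 717. -307.]
 [ 697. -190.]]
parked grip [ 629.1 -139.9] [14.  76.6] 9.73 px [272 190] [311 203]
[[ 616. -103.]
 [ 629. -179.]
 [ 643. -176.]
 [ 630. -101.]]
ctrl top 100.03687728914184
wheel [ 443.  -288.7] [50. 46.] 88.59 px [366 283] [395 310]
[[ 419. -313.]
 [ 465. -314.]
 [ 467. -264.]
 [ 421. -263.]]
129.40546440862374 [ 444.82153013 -284.61104761]
grill parts z hist (array([4097, 1980,    3,   16,   28,  183,  744,  437,   68,   23,   50,
        134,   17,   34,   17,   44,   36,   45,   51,  122, 1871, 1058,
        751, 5060, 2297,   28]), array([ -5,   0,   5,  10,  15,  20,  25,  30,  35,  40,  45,  50,  55,
        60,  65,  70,  75,  80,  85,  90,  95, 100, 105, 110, 115, 120,
       125]))
```

View pics/c1.png

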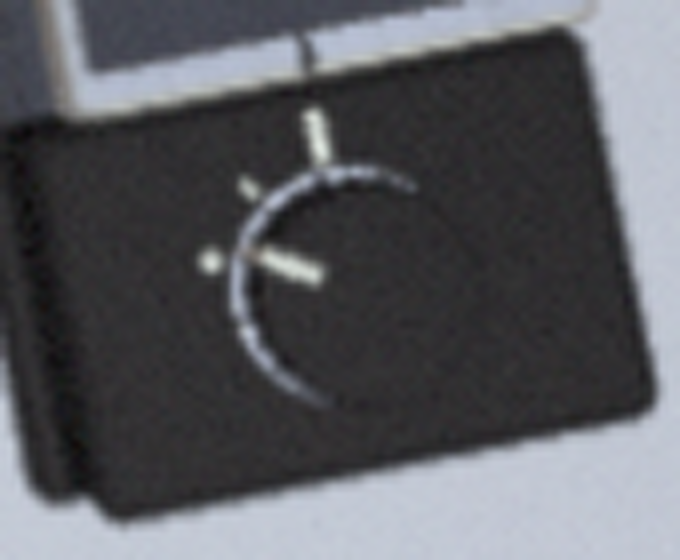

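The crop shows the pointer resting at the dot. The short and long bars run clockwise from it, and the long bar points at the hood along grill +y. I'll move above the handle.

Request:
jog_arm(
  plan=[0.267,-0.416,-0.075,0,0,-66,0.267,-0.416,-0.075,0,0,-66,0.267,-0.416,-0.075,0,0,-66,0.267,-0.416,-0.075,0,0,-66,0.267,-0.416,-0.075,0,0,-66,0.267,-0.416,-0.075,0,0,-66,0.267,-0.416,-0.075,0,0,-66,0.267,-0.416,-0.075,0,0,-66,0.267,-0.416,-0.075,0,0,-66,0.267,-0.416,-0.075,0,0,-66,0.267,-0.416,-0.075,0,0,-66,0.267,-0.416,-0.075,0,0,-66,0.267,-0.416,-0.075,0,0,-66,0.267,-0.416,-0.075,0,0,-66,0.267,-0.416,-0.075,0,0,-66,0.267,-0.416,-0.075,0,0,-66,0.267,-0.416,-0.075,0,0,-66],
  claw=0.05,
  force=50,
)

```text
clock: 1.8
eef_pos: [468.7, 96.0, 130.6]
eef_rot: [3.141, 0.0, 1.615]
wrist_force: [0.1, 0.1, 0.3]
finger_gap: 49.8
finger_force: 0.0
```

Request:
jog_arm(
  plan=[0,0,-0.03,0,0,0,0,0,-0.06,0,0,0,0,0,-0.09,0,0,0,0,0,-0.11,0,0,0,0,0,-0.121,0,0,0,0,0,-0.121,0,0,0,0,0,-0.121,0,0,0,0,0,-0.121,0,0,0],
)

```text
clock: 2.6
eef_pos: [469.6, 95.7, 10.5]
eef_rot: [3.14, -0.0, 1.614]
wrist_force: [-0.1, -0.1, -0.2]
finger_gap: 50.0
finger_force: 0.0
```

Request:
jog_arm(
  plan=[0,0,0,0,0,0,0,0,0,0,0,0,0,0,0,0,0,0,0,0,0,0,0,0,0,0,0,0,0,0,0,0,0,0,0,0,0,0,0,0,0,0,0,0,0,0,0,0],
  claw=0,
  force=50,
)

```text
clock: 3.4
eef_pos: [468.9, 95.6, 9.5]
eef_rot: [3.141, -0.0, 1.614]
wrist_force: [1.3, -0.4, 1.3]
finger_gap: 15.6
finger_force: 49.9
```

Request:
jog_arm(
  plan=[0,0,0.005,0,0,0,0,0,0.015,0,0,0,0,0,0.028,0,0,0,0,0,0.038,0,0,0,0,0,0.042,0,0,0,0.002,-0.007,0.042,0,0,0.5,0.005,-0.02,0.042,0,0,1.5,0.009,-0.036,0.042,0,0,2.5,0.013,-0.052,0.042,0,0,3.5,0.017,-0.068,0.042,0,0,4.5,0.021,-0.084,0.042,0,0,5.5,0.025,-0.1,0.042,0,0,6.5,0.028,-0.113,0.042,0,0,7.2,0.03,-0.121,0.042,0,0,7.4,0.03,-0.121,0.042,0,0,7.4,0.03,-0.121,0.042,0,0,7.4,0.03,-0.121,0.042,0,0,7.4],
)

```text
clock: 5.1
eef_pos: [498.7, -25.0, 51.4]
eef_rot: [-3.141, -0.0, 1.743]
wrist_force: [-0.1, 1.2, -2.2]
finger_gap: 15.6
finger_force: 49.9
```

```bash
python3 - <<'E'
from h import *
ims=[]
for n in('top','side'):
    p,d=camera(n);np.savez(f'{n}1.npz',p=p,d=d)
    ims.append(p[:,:,::-1])
t=cv2.resize(ims[0][130:340,180:430],(500,420));s=cv2.resize(ims[1][150:380,130:420],(300*1,238))
cv2.imwrite('pics/a1.png',t);cv2.imwrite('pics/a2.png',cv2.resize(ims[1][150:380,130:420],(725,575)))
E
```

```text
(no output)
```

View pics/a1.png

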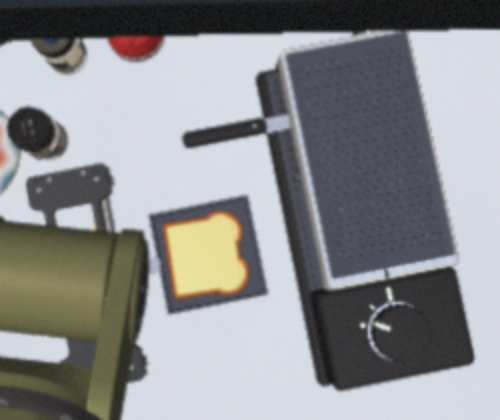

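View pics/a2.png

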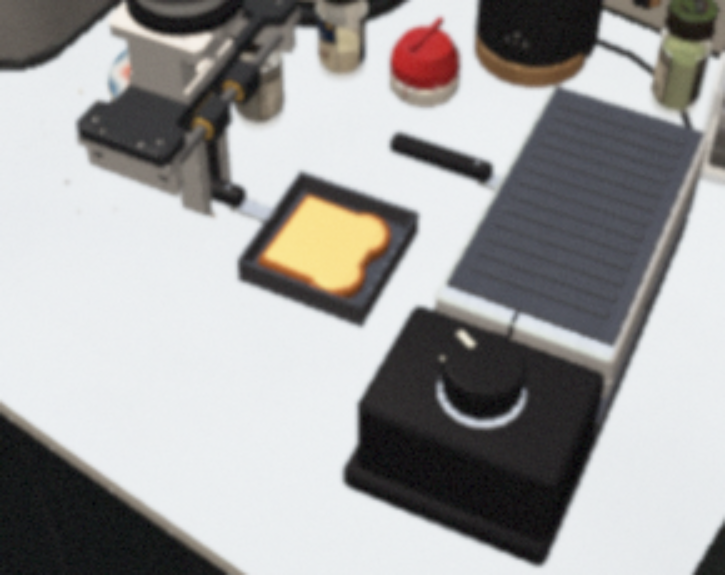

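The top crop shows the dish at (210,255), square with the grill and with the slice in it. The side crop shows it lifted clear in front of the mouth, with the gripper clear of the jars. I'll measure tilt and lateral alignment next.

```bash
python3 - <<'E'
from h import *
D=np.load('top1.npz');p,d=D['p'],D['d'];c=cal('top')
vv,uu=np.mgrid[0:420,0:560]
W=world(c,uu,vv,d).reshape(420,560,3)
roi=lambda a,b,e,f:(uu>=a)&(uu<=b)&(vv>=e)&(vv<=f)
z=W[...,2]
t=(p[...,0].astype(int)-p[...,2])>50
m=roi(255,314,226,290)
mt=cv2.erode((m&t).astype(np.uint8),np.ones((5,5)))>0
P=W[mt];A=np.c_[P[:,:2]-P[:,:2].mean(0),np.ones(len(P))];s=np.linalg.lstsq(A,P[:,2],rcond=None)[0];print('toast plane',s,P.mean(0))
mm=m&((p.max(2)<110)|t);mm=cv2.morphologyEx(mm.astype(np.uint8),cv2.MORPH_OPEN,np.ones((3,3)))
k=max(cv2.findContours(mm,0,cv2.CHAIN_APPROX_NONE)[0],key=cv2.contourArea)[:,0]
def rel(q):
    q=np.array(q)-[598.8,-267.7];a=np.deg2rad(10)
    return q@np.array([np.sin(a),-np.cos(a)]), q@np.array([np.cos(a),np.sin(a)])
for zz in(62,):
    r=cv2.minAreaRect(plane(c,k[:,0],k[:,1],zz)[:,:2].astype(np.float32));print(r,rel(r[0]))
rz=W[cv2.dilate(mm,np.ones((1,1)))>0];print('rim z pct',np.percentile(rz[:,2],[5,50,95]))
# side view: tall-thing boundaries; control end inner edge & hood end in top view for deck
D=np.load('side1.npz');ps,ds=D['p'],D['d'];cs=cal('side')
Ws=world(cs,uu,vv,ds).reshape(420,560,3)
ts=((ps[...,0].astype(int)-ps[...,2])>60)&roi(225,290,210,275)
ts=cv2.erode(ts.astype(np.uint8),np.ones((5,5)))>0
P=Ws[ts];A=np.c_[P[:,:2]-P[:,:2].mean(0),np.ones(len(P))];print('side toast',np.linalg.lstsq(A,P[:,2],rcond=None)[0],P.mean(0))
# hood outline from first image using edge: parked handle line
print(manip.read_state()['eef_pos'])
E
```

```text
toast plane [-3.25579197e-02 -1.08770230e-01  5.79127251e+01] [ 513.79896429 -120.09760249   57.91272509]
((514.7130126953125, -122.38633728027344), (92.52705383300781, 92.66080474853516), 10.47287654876709) (np.float64(-157.70757377594904), np.float64(-57.57606430370785))
rim z pct [42.07893168 54.49562758 61.26465624]
side toast [-0.68874031 -0.58061557 58.649231  ] [ 512.39827407 -125.71083312   58.649231  ]
[498.77456143 -24.92984983  51.45181871]
```

```bash
python3 - <<'E'
from h import *
vv,uu=np.mgrid[0:420,0:560]
def fit(P,n):
    mu=P[:,:2].mean(0)
    for _ in range(3):
        A=np.c_[P[:,:2]-mu,np.ones(len(P))];s=np.linalg.lstsq(A,P[:,2],rcond=None)[0];r=P[:,2]-A@s;P=P[abs(r)<max(3,2*r.std())]
    print(n,np.round(s,3),round(r.std(),1),len(P))
for f,n,b in(('top0.npz','top',(196,256,245,315)),('top1.npz','top',(255,314,226,290)),('side0.npz','side',(155,240,215,275)),('side1.npz','side',(225,298,210,275))):
    D=np.load(f);p,d=D['p'],D['d'];c=cal(n);W=world(c,uu,vv,d).reshape(420,560,3)
    t=((p[...,0].astype(int)-p[...,2])>60)&(uu>=b[0])&(uu<=b[1])&(vv>=b[2])&(vv<=b[3])
    fit(W[cv2.erode(t.astype(np.uint8),np.ones((7,7)))>0],f)
D=np.load('top0.npz');W=world(cal('top'),uu,vv,D['d']).reshape(420,560,3)
fit(W[300:340,120:320].reshape(-1,3),'table')
E
```

```text
top0.npz [-8.0000e-03  1.0000e-03  1.4665e+01] 1.4 823
top1.npz [-7.0000e-03  6.0000e-03  5.5656e+01] 1.4 924
side0.npz [-1.0000e-03 -8.0000e-03  1.5046e+01] 1.2 655
side1.npz [-6.0000e-03  4.0000e-03  5.6572e+01] 1.2 789
table [ 0.003 -0.    -0.566] 1.7 7466
```

The pan is level with its underside near 41 mm, and the sideways offset is about 1 mm. I'll slide it in.

Request:
jog_arm(
  plan=[0.002,-0.006,-0.001,0,0,0,0.004,-0.016,-0.002,0,0,0,0.006,-0.028,-0.002,0,0,0,0.008,-0.04,-0.002,0,0,0,0.01,-0.052,-0.002,0,0,0,0.0125,-0.064,-0.002,0,0,0,0.0145,-0.076,-0.002,0,0,0,0.0165,-0.088,-0.002,0,0,0,0.0185,-0.1,-0.002,0,0,0,0.021,-0.112,-0.002,0,0,0,0.023,-0.124,-0.002,0,0,0,0.0245,-0.132,-0.002,0,0,0,0.0255,-0.138,-0.002,0,0,0,0.0255,-0.138,-0.002,0,0,0,0.0255,-0.138,-0.002,0,0,0],
)

```text
clock: 6.7
eef_pos: [524.3, -163.2, 49.4]
eef_rot: [-3.141, -0.0, 1.743]
wrist_force: [1.1, 0.7, -1.9]
finger_gap: 15.4
finger_force: 49.9
```

Request:
jog_arm(
  plan=[0.0003,-0.002,0,0,0,0,0.0007,-0.004,0,0,0,0,0.0007,-0.004,0,0,0,0],
)

```text
clock: 7.0
eef_pos: [525.1, -167.5, 49.5]
eef_rot: [3.141, 0.0, 1.743]
wrist_force: [-0.4, -0.8, -1.5]
finger_gap: 15.5
finger_force: 49.9
```

Request:
jog_arm(
  plan=[0.0003,-0.002,0,0,0,0,0.0005,-0.003,0,0,0,0,0.0005,-0.003,0,0,0,0],
)

```text
clock: 7.3
eef_pos: [525.6, -170.5, 49.4]
eef_rot: [-3.142, -0.0, 1.743]
wrist_force: [0.3, -0.1, -1.8]
finger_gap: 15.9
finger_force: 49.9
```

Request:
jog_arm(
  plan=[0.0004,-0.002,0,0,0,0,0.0004,-0.002,0,0,0,0],
)

```text
clock: 7.5
eef_pos: [526.0, -172.1, 49.4]
eef_rot: [3.142, -0.001, 1.743]
wrist_force: [0.1, 3.5, -1.0]
finger_gap: 15.1
finger_force: 49.9
```

Request:
jog_arm(
  plan=[0.0004,-0.002,0,0,0,0,0.0004,-0.002,0,0,0,0],
)

```text
clock: 7.7
eef_pos: [526.3, -172.3, 49.3]
eef_rot: [-3.141, -0.004, 1.743]
wrist_force: [-0.8, 17.9, 2.0]
finger_gap: 15.7
finger_force: 50.0
```

Request:
jog_arm(
  plan=[0.0004,-0.002,0,0,0,0,0.0004,-0.002,0,0,0,0],
)

```text
clock: 7.9
eef_pos: [526.5, -172.3, 49.1]
eef_rot: [-3.141, -0.007, 1.744]
wrist_force: [-1.0, 32.9, 5.5]
finger_gap: 15.4
finger_force: 50.0
```

Contact with the rear stop came at about y = -172. I'll back off about 2 mm and lower.

Request:
jog_arm(
  plan=[-0.0011,0.0063,0,0,0,0,-0.0011,0.0063,0,0,0,0,-0.0011,0.0063,-0.002,0,0,0,-0.0011,0.0063,-0.004,0,0,0,-0.0011,0.0063,-0.006,0,0,0,-0.0011,0.0063,-0.0075,0,0,0,-0.0011,0.0063,-0.0075,0,0,0],
)

```text
clock: 8.6
eef_pos: [525.5, -170.2, 41.6]
eef_rot: [-3.141, -0.0, 1.743]
wrist_force: [0.2, 0.8, -2.5]
finger_gap: 15.4
finger_force: 49.9
```

Request:
jog_arm(
  plan=[0,0,-0.001,0,0,0,0,0,-0.002,0,0,0,0,0,-0.002,0,0,0],
)

```text
clock: 8.9
eef_pos: [525.7, -170.1, 39.9]
eef_rot: [3.141, 0.0, 1.743]
wrist_force: [0.9, -0.9, -0.7]
finger_gap: 15.4
finger_force: 49.9
```

Request:
jog_arm(
  plan=[0,0,-0.0005,0,0,0,0,0,-0.001,0,0,0,0,0,-0.001,0,0,0],
)

```text
clock: 9.2
eef_pos: [525.7, -170.0, 39.3]
eef_rot: [3.141, 0.0, 1.743]
wrist_force: [-2.3, 2.2, 5.8]
finger_gap: 15.4
finger_force: 49.9
```

```bash
python3 - <<'E'
from h import *
p,d=camera('side');np.savez('side2.npz',p=p,d=d);q,e=camera('top')
cv2.imwrite('pics/b.png',np.hstack([cv2.resize(p[170:340,190:390,::-1],(500,425)),cv2.resize(q[180:322,290:390,::-1],(299,425))]))
E
```

```text
(no output)
```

View pics/b.png

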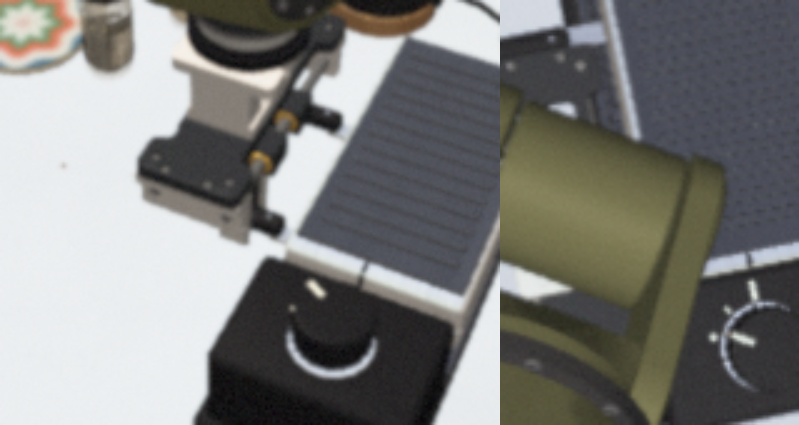

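The side view shows the neck running into the free bay with the dish hidden under the hood, and the downward contact came at the deck height. Releasing and backing up.

Request:
jog_arm(
  plan=[0,0,0.001,0,0,0,0,0,0.001,0,0,0,0,0,0.001,0,0,0,0,0,0.001,0,0,0,0,0,0.001,0,0,0,0,0,0.001,0,0,0,0,0,0.02,0,0,0,0,0,0.05,0,0,0,0,0,0.09,0,0,0,0,0,0.13,0,0,0,0,0,0.16,0,0,0,0,0.03,0.16,0,0,0,0,0.07,0.16,0,0,0,0,0.11,0.16,0,0,0,0,0.15,0.16,0,0,0,0,0.18,0.16,0,0,0,0,0.18,0.16,0,0,0,0,0.18,0.16,0,0,0],
  claw=0.05,
)

```text
clock: 11.1
eef_pos: [525.7, 10.0, 199.0]
eef_rot: [3.142, 0.0, 1.744]
wrist_force: [0.3, -0.4, 0.0]
finger_gap: 50.3
finger_force: 0.0
```

```bash
python3 - <<'E'
from h import *
p,d=camera('top');s,ds=camera('side');np.savez('top3.npz',p=p,d=d)
cv2.imwrite('pics/d.png',np.hstack([cv2.resize(p[140:330,255:425,::-1],(380,425)),cv2.resize(s[170:340,245:405,::-1],(400,425))]))
E
```

```text
(no output)
```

View pics/d.png

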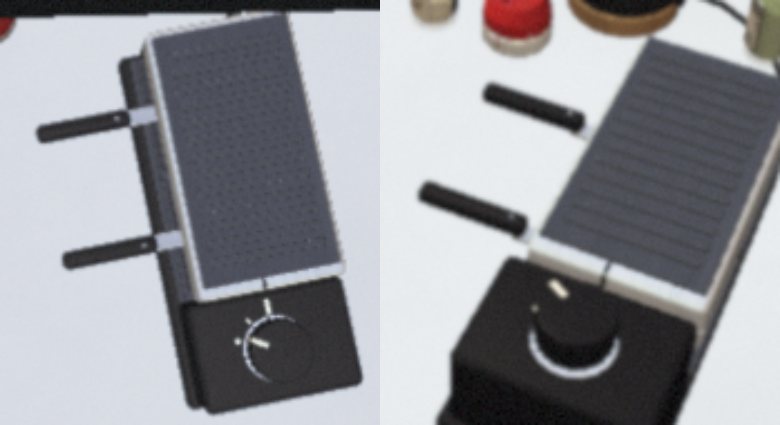

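Both handles run parallel out of the mouth, with the free-bay grip at (110,250) and the parked one at (85,125) in the top crop. The pointer is still at the dot. Next I'll measure the wheel centre and compare the grips.

```bash
python3 - <<'E'
from h import *
vv,uu=np.mgrid[0:420,0:560]
a=np.deg2rad(10);ex=np.array([np.sin(a),-np.cos(a)]);ey=np.array([np.cos(a),np.sin(a)])
D=np.load('top3.npz');p,d=D['p'],D['d'];c=cal('top');W=world(c,uu,vv,d).reshape(420,560,3)
roi=lambda a,b,e,f:(uu>=a)&(uu<=b)&(vv>=e)&(vv<=f)
for n,b in(('free',(275,322,235,262)),('parked',(262,309,180,205))):
    m=roi(*b)&(p.max(2)<95)&(W[...,2]>50);P=W[m];r=P[:,:2]-[598.8,-267.7]
    x,y=r@ex,r@ey;print(n,'z',np.median(P[:,2]),'x range',np.percentile(x,[2,98]),'y',np.median(y),'slope',np.polyfit(x,y,1)[0])
m=roi(345,410,270,325)&(W[...,2]>122);P=W[m];r,_=cv2.minEnclosingCircle(P[:,:2].astype(np.float32)),0
print('top wheel',r,P[:,:2].mean(0),np.median(P[:,2]),len(P))
s,ds=camera('side');c=cal('side');W=world(c,uu,vv,ds).reshape(420,560,3)
m=roi(290,360,270,340)&(W[...,2]>122)&(abs(W[...,0]-444)<40)&(abs(W[...,1]+286)<40);P=W[m]
print('side wheel',cv2.minEnclosingCircle(P[:,:2].astype(np.float32)),P[:,:2].mean(0),np.median(P[:,2]),len(P))
E
```

```text
free z 63.31430039153332 x range [-156.01126143  -84.96729533] y -56.71909815360591 slope 0.004945630428878238
parked z 62.74069250550838 x range [-156.86701584  -87.59851422] y 51.88634283151805 slope -0.001002526065880123
top wheel ((470.2054138183594, -224.38363647460938), 96.44486236572266) [ 443.62172935 -287.4306831 ] 129.51228234884428 668
side wheel ((444.97064208984375, -290.9370422363281), 25.706897735595703) [ 442.27841465 -292.09592874] 129.8071161394442 800
```

The pan matches its neighbour: same height, x within 1 mm, spacing 109 mm. The wheel centre is about (443.5, -288.5) with its top at 130. Moving above it.

Request:
jog_arm(
  plan=[-0.082,-0.2985,0,0,0,-55.5,-0.082,-0.2985,0,0,0,-55.5,-0.082,-0.2985,0,0,0,-55.5,-0.082,-0.2985,0,0,0,-55.5,-0.082,-0.2985,0,0,0,-55.5,-0.082,-0.2985,0,0,0,-55.5,-0.082,-0.2985,0,0,0,-55.5,-0.082,-0.2985,0,0,0,-55.5,-0.082,-0.2985,0,0,0,-55.5,-0.082,-0.2985,0,0,0,-55.5,-0.082,-0.2985,0,0,0,-55.5,-0.082,-0.2985,0,0,0,-55.5,-0.082,-0.2985,0,0,0,-55.5],
  claw=0.072,
  force=10,
)

```text
clock: 12.55
eef_pos: [443.9, -288.2, 199.0]
eef_rot: [3.141, -0.0, 0.775]
wrist_force: [-0.8, -0.3, 0.3]
finger_gap: 72.2
finger_force: 0.0
```

Request:
jog_arm(
  plan=[0,0,-0.02,0,0,0,0,0,-0.04,0,0,0,0,0,-0.055,0,0,0,0,0,-0.065,0,0,0,0,0,-0.065,0,0,0,0,0,-0.065,0,0,0],
)

```text
clock: 13.15
eef_pos: [443.9, -288.7, 134.5]
eef_rot: [3.141, -0.0, 0.775]
wrist_force: [-0.6, -0.1, 0.6]
finger_gap: 71.8
finger_force: 0.0
```

Request:
jog_arm(
  plan=[0,0,-0.007,0,0,0,0,0,-0.014,0,0,0,0,0,-0.021,0,0,0,0,0,-0.027,0,0,0,0,0,-0.027,0,0,0],
)

```text
clock: 13.65
eef_pos: [443.3, -288.3, 106.0]
eef_rot: [-3.14, 0.0, 0.774]
wrist_force: [0.2, -0.1, 0.5]
finger_gap: 72.2
finger_force: 0.0
```

Request:
jog_arm(
  plan=[0,0,0,0,0,0,0,0,0,0,0,0,0,0,0,0,0,0,0,0,0,0,0,0,0,0,0,0,0,0,0,0,0,0,0,0],
  claw=0.03,
  force=10,
)

```text
clock: 14.25
eef_pos: [444.6, -289.5, 107.5]
eef_rot: [3.138, -0.0, 0.774]
wrist_force: [6.1, -6.5, -1.5]
finger_gap: 47.8
finger_force: 10.0
```

Request:
jog_arm(
  plan=[0.001,-0.001,0,0,0,0,0.002,-0.002,0,0,0,0,0.002,-0.002,0,0,0,0],
)

```text
clock: 14.55
eef_pos: [444.8, -289.6, 107.4]
eef_rot: [-3.138, 0.0, 0.775]
wrist_force: [-9.0, 8.3, 13.1]
finger_gap: 48.1
finger_force: 10.0
```

Request:
jog_arm(
  plan=[-0.0012,0.0012,0,0,0,0,-0.0012,0.0012,0,0,0,-4,-0.0012,0.0012,0,0,0,-9,-0.0012,0.0012,0,0,0,-14,-0.0012,0.0012,0,0,0,-19,-0.0012,0.0012,0,0,0,-24,-0.0012,0.0012,0,0,0,-29,-0.0012,0.0012,0,0,0,-34,-0.0012,0.0012,0,0,0,-34,-0.0012,0.0012,0,0,0,-34],
)

```text
clock: 15.55
eef_pos: [444.8, -289.8, 107.4]
eef_rot: [3.14, -0.001, 0.183]
wrist_force: [2.0, -4.6, 5.0]
finger_gap: 47.7
finger_force: 10.0
```

Request:
jog_arm(
  plan=[0,-0.0005,0,0,0,-5,0,-0.0005,0,0,0,-10,0,-0.0005,0,0,0,-15,0,-0.0005,0,0,0,-20,0,-0.0005,0,0,0,-25,0,-0.0005,0,0,0,-30,0,-0.0005,0,0,0,-33,0,-0.0005,0,0,0,-34.8,0,-0.0005,0,0,0,-34.8,0,-0.0005,0,0,0,-34.8],
)

```text
clock: 16.55
eef_pos: [444.8, -290.1, 107.4]
eef_rot: [3.141, -0.001, -0.424]
wrist_force: [1.4, -2.9, 5.3]
finger_gap: 48.0
finger_force: 10.0
```

Request:
jog_arm(
  plan=[0,0,0,0,0,0,0,0,0,0,0,0,0,0,0,0,0,0,0,0,0,0,0,0,0,0,0,0,0,0,0,0,0.03,0,0,0,0,0,0.07,0,0,0,0,0,0.1,0,0,0,0,0.04,0.12,0,0,0,0,0.08,0.12,0,0,0,0,0.12,0.12,0,0,0,0,0.16,0.12,0,0,0,0,0.2,0.12,0,0,0,0,0.24,0.12,0,0,0,0,0.28,0.12,0,0,0,0,0.28,0.12,0,0,0,0,0.28,0.12,0,0,0],
  claw=0.062,
)

```text
clock: 18.25
eef_pos: [444.4, -9.5, 227.0]
eef_rot: [3.142, -0.0, -0.424]
wrist_force: [-0.0, -0.9, -0.0]
finger_gap: 62.5
finger_force: 0.0
```

```bash
python3 - <<'E'
from h import *
p,d=camera('top');np.savez('top4.npz',p=p,d=d)
cv2.imwrite('pics/e.png',np.hstack([cv2.resize(p[140:330,255:425,::-1],(300,335)),cv2.resize(p[265:325,345:415,::-1],(391,335),interpolation=cv2.INTER_CUBIC)]))
E
```

```text
(no output)
```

View pics/e.png

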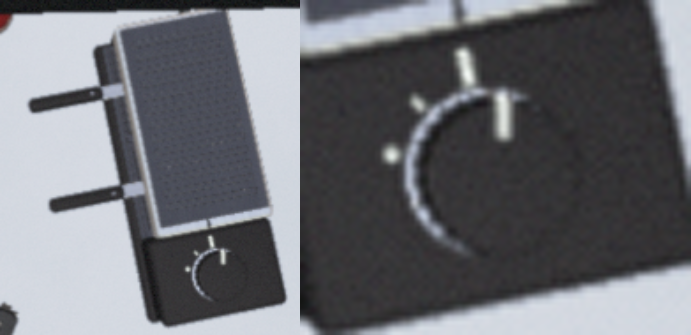

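```bash
python3 - <<'E'
from h import *
vv,uu=np.mgrid[0:420,0:560];c=cal('top')
for f in('top3.npz','top4.npz'):
    p=np.load(f)['p']; g=p.min(2)
    warm=p[...,0].astype(int)-p[...,2]
    m=((g>95)&(warm>-5)&(uu>350)&(uu<410)&(vv>272)&(vv<320)).astype(np.uint8)
    n,l,s,ce=cv2.connectedComponentsWithStats(m)
    for i in range(1,n):
        if s[i,4]<4: continue
        v,u=np.nonzero(l==i);w=g[v,u].astype(float)-60
        for zz in(101,130):
            P=plane(c,u,v,zz)[:,:2];mu=np.average(P,axis=0,weights=w);C=np.cov((P-mu).T,aweights=w);e=np.linalg.eigh(C)[1][:,1]
            r=mu-[444.8,-290];print(f,s[i,4],np.round(ce[i],1),zz,'ang',round(np.degrees(np.arctan2(r[1],r[0])),1),'rad',round(np.hypot(*r),1),'axis',round(np.degrees(np.arctan2(e[1],e[0]))%180,1))
E
```

```text
top3.npz 5 [353. 273.] 101 ang 49.1 rad 58.8 axis 88.7
top3.npz 5 [353. 273.] 130 ang 50.8 rad 62.3 axis 88.7
top3.npz 23 [374.3 276.7] 101 ang 10.5 rad 31.5 axis 9.2
top3.npz 23 [374.3 276.7] 130 ang 18.7 rad 34.0 axis 9.2
top3.npz 8 [365.9 283.1] 101 ang 46.9 rad 29.2 axis 44.2
top3.npz 8 [365.9 283.1] 130 ang 50.3 rad 33.7 axis 44.2
top3.npz 9 [361. 292.] 101 ang 82.0 rad 30.8 axis 46.4
top3.npz 9 [361. 292.] 130 ang 79.6 rad 35.3 axis 46.4
top3.npz 31 [370.5 292.6] 101 ang 77.9 rad 13.6 axis 70.0
top3.npz 31 [370.5 292.6] 130 ang 74.6 rad 18.8 axis 70.0
top4.npz 5 [353. 273.] 101 ang 49.2 rad 58.9 axis 88.7
top4.npz 5 [353. 273.] 130 ang 50.8 rad 62.3 axis 88.7
top4.npz 21 [374.2 276.6] 101 ang 10.6 rad 31.8 axis 8.9
top4.npz 21 [374.2 276.6] 130 ang 18.7 rad 34.2 axis 8.9
top4.npz 27 [380.7 285. ] 101 ang -18.8 rad 16.7 axis 4.3
top4.npz 27 [380.7 285. ] 130 ang 0.4 rad 17.5 axis 4.3
top4.npz 8 [365.9 283.1] 101 ang 47.0 rad 29.2 axis 42.7
top4.npz 8 [365.9 283.1] 130 ang 50.4 rad 33.7 axis 42.7
top4.npz 9 [361. 292.] 101 ang 82.1 rad 30.8 axis 55.8
top4.npz 9 [361. 292.] 130 ang 79.6 rad 35.3 axis 55.8
```

The pointer went about 7° past the long bar because it did not start quite at the dot. Regrasping and turning it back 7°.

Request:
jog_arm(
  plan=[0,-0.04,0,0,0,0,0,-0.08,0,0,0,0,0,-0.12,0,0,0,0,0,-0.16,0,0,0,0,0,-0.2,0,0,0,0,0,-0.24,0,0,0,0,0,-0.27,0,0,0,0,0,-0.28,0,0,0,0,0,-0.28,0,0,0,0,0,-0.28,-0.04,0,0,0,0,-0.28,-0.07,0,0,0,0,-0.28,-0.09,0,0,0,0,-0.28,-0.1,0,0,0,0,-0.28,-0.11,0,0,0,0,-0.28,-0.12,0,0,0,0,-0.28,-0.12,0,0,0,0,-0.28,-0.12,0,0,0],
)

```text
clock: 20.0
eef_pos: [444.7, -290.0, 107.4]
eef_rot: [3.141, -0.001, -0.426]
wrist_force: [-0.6, 0.7, 0.8]
finger_gap: 62.0
finger_force: 0.0
```

Request:
jog_arm(
  plan=[0,0,0,0,0,0,0,0,0,0,0,0,0,0,0,0,0,0,0,0,0,0,0,0,0,0,0,0,0,0,0,0,0,0,0,2,0,0,0,0,0,4,0,0,0,0,0,6,0,0,0,0,0,7,0,0,0,0,0,7,0,0,0,0,0,7,0,0,0,0,0,7],
  claw=0.03,
  force=10,
)

```text
clock: 21.2
eef_pos: [444.6, -290.1, 107.4]
eef_rot: [3.141, -0.001, -0.304]
wrist_force: [-0.6, -0.7, 4.8]
finger_gap: 47.5
finger_force: 10.0
```

Request:
jog_arm(
  plan=[0,0,0,0,0,0,0,0,0,0,0,0,0,0,0,0,0,0,0,0,0,0,0,0,0,0,0,0,0,0,0,0,0.03,0,0,0,0,0,0.07,0,0,0,0,0,0.1,0,0,0,0,0.04,0.12,0,0,0,0,0.08,0.12,0,0,0,0,0.12,0.12,0,0,0,0,0.16,0.12,0,0,0,0,0.2,0.12,0,0,0,0,0.24,0.12,0,0,0,0,0.28,0.12,0,0,0,0,0.28,0.12,0,0,0,0,0.28,0.12,0,0,0],
  claw=0.062,
)

```text
clock: 22.9
eef_pos: [444.5, -9.5, 227.0]
eef_rot: [3.142, -0.0, -0.302]
wrist_force: [-0.0, -0.1, -0.7]
finger_gap: 62.1
finger_force: 0.0
```

```bash
python3 - <<'E'
from h import *
vv,uu=np.mgrid[0:420,0:560];c=cal('top')
p,d=camera('top');s,_=camera('side');np.savez('top5.npz',p=p,d=d)
g=p.min(2);warm=p[...,0].astype(int)-p[...,2]
m=((g>95)&(warm>-5)&(uu>366)&(uu<410)&(vv>272)&(vv<320)).astype(np.uint8)
n,l,st,ce=cv2.connectedComponentsWithStats(m)
for i in range(1,n):
    if st[i,4]<4: continue
    v,u=np.nonzero(l==i);w=g[v,u].astype(float)-60
    P=plane(c,u,v,130)[:,:2];mu=np.average(P,axis=0,weights=w);e=np.linalg.eigh(np.cov((P-mu).T,aweights=w))[1][:,1]
    r=mu-[444.8,-290];print(st[i,4],ce[i],'ang',np.degrees(np.arctan2(r[1],r[0])),'axis',np.degrees(np.arctan2(e[1],e[0]))%180)
cv2.imwrite('pics/f.png',np.hstack([cv2.resize(p[265:325,345:415,::-1],(391,335),interpolation=cv2.INTER_CUBIC),cv2.resize(s[180:350,225:405,::-1],(355,335))]))
E
```

```text
50 [377.06 281.4 ] ang 14.828069826403215 axis 27.050039180123377
```

View pics/f.png

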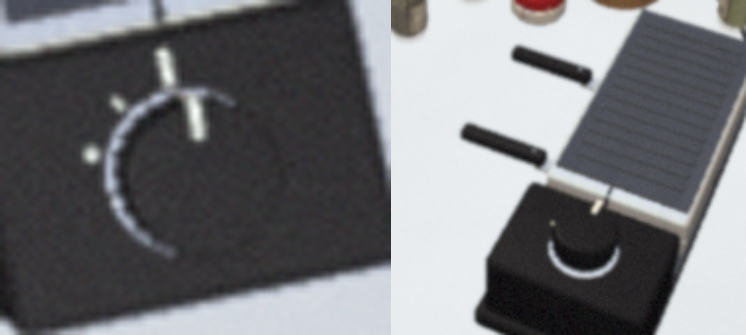

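The pointer strip, from (190,95) to (200,138), is parallel to the long bar from (162,48) to (171,85). In the side view the pointer lines up with the black line on the hood. One quick numeric check before handing in.

```bash
python3 - <<'E'
from h import *
vv,uu=np.mgrid[0:420,0:560];c=cal('top');p=np.load('top5.npz')['p'];g=p.min(2)
for a,b,z in((272,280,101),(283,291,130)):
    v,u=np.nonzero((g>95)&(p[...,0].astype(int)-p[...,2]>-5)&(uu>370)&(uu<386)&(vv>=a)&(vv<=b));w=g[v,u]-60.
    P=plane(c,u,v,z)[:,:2];mu=np.average(P,axis=0,weights=w);e=np.linalg.eigh(np.cov((P-mu).T,aweights=w))[1][:,1];r=mu-[444.8,-290]
    print(len(u),'ang',np.degrees(np.arctan2(r[1],r[0])),'axis',np.degrees(np.arctan2(e[1],e[0]))%180)
E
```

```text
23 ang 10.550306250613687 axis 10.413189931581144
23 ang 7.747799598588585 axis 8.927238931233518
```

Pointer and long bar agree within about 2°, against a tolerance of 6°. Handing in.

```bash
python3 -c "
from cell import manip
print(manip.sign_off())"
```

```text
the job is handed in; nothing more can be done
None
```

I handed the job in at about 23 s. The pan sits home in the free bay with the slice last seen in it on the way in, the heat wheel is within about 2° of the long bar mark, and the arm is clear; `sign_off` returned no verdict.

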